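# Find the balance of a two-ended heel form and lay it in its cradle

### The job

The dark iron heel form on the bench is heavier at one end, and its looks do not tell which. Take it by the middle of its bar, try-lift it two or three centimetres to feel which end is heavy, and put it back flat on the bench and let go; then take it again by the bar, nearer its balance point, lift it level, carry it level and lay it flat in the wooden cradle, either way round, without letting go of it in the air or shifting the other things on the bench.

Things in the scene. Friction and masses are not known exactly. Their poses are not given: they have to be found in the camera images.
- form: dark cast-iron heel form, 200 mm long: a round bar with an upright D-shaped block on each end (each 48 mm long, 60 wide, 52 high, flat underneath, rounded outer end); it lies on both blocks. One block is solid, the other hollow; they look alike. It weighs 0.74 to 0.95 kg. Origin: on the underside plane, midway between the ends; x along the bar, z up
- form_bar (a point): middle of the form's bar, on its axis, 28 mm above the form's origin. The bar is 24 mm in diameter, free from 52 mm one side to 52 mm the other. The balance point is on the bar, 28 to 42 mm from here towards the solid end; which end and how far can only be felt. Held well off its balance the form loads the wrist and droops in the fingers to the heavy end, less so if gripped hard
- cradle: fixed wooden cradle, 240 mm long (x) by 96 wide (y), flat bed 40 mm above the bench, 12 mm high stops across both ends and 12 mm high cheeks at the four corners; inside 220 by 80 mm, so the form has 10 mm to spare all round. The long sides are open in the middle 130 mm for the fingers. Origin: centre of its underside; z up
- cradle_bed (a point): centre of the cradle's flat bed, 40 mm above the bench, axes as the cradle's: the form's origin belongs here, its x along the cradle's x, either way round
- polish_tin: low closed metal tin, 52 mm across, 30 mm high, between the work and the robot; origin at the centre of its underside
- dye_pot: small jar with black cap, 48 mm across, 50 mm high, beyond the work in the middle; origin at the centre of its underside
- hammer: 240 mm hammer lying at the left side of the bench; origin on the bench under it
- brush: 190 mm brush lying at the right side of the bench; origin on the bench under it
Not all that is in view belongs to the job. What is shaped like the form but red is not meant.

How it is judged (in metres and radians):
On the way, in this order (a step that is already met when the one before it is completed fails the run):
1. trial lift: the form, held by the bar within 20 mm of its middle, has its middle raised at least 15 mm off the bench (contact force between the fingers and form above 0.3 N and height (world z) of form above 0.015 m and x of the grasp point in the frame of form between -0.02 and 0.02 m), for 0.2 s.
2. the form is put back flat on the bench and let go (contact force between the fingers and form below 0.1 N and height (world z) of form below 0.005 m and angle between form's own z axis and vertical below 0.06 rad), for 0.2 s.
3. the form is taken again, at least 15 mm from the middle of its bar, and lifted level (within 3.5 degrees), at least 60 mm off the bench (contact force between the fingers and form above 0.3 N and height (world z) of form above 0.06 m and angle between form's own z axis and vertical below 0.06 rad and (x of the grasp point in the frame of form above 0.015 m or x of the grasp point in the frame of form below -0.015 m)), for 0.3 s.
At the end, for the whole second after the job is handed in: the form lies flat on the cradle's bed between the stops and cheeks (its origin within 13 mm of the bed's centre along and across and within 4 mm in height, tilt under 3 degrees, turned at most 10 degrees from the cradle's length, either way round), at rest and released (x of form in the frame of cradle_bed between -0.013 and 0.013 m and y of form in the frame of cradle_bed between -0.013 and 0.013 m and z of form in the frame of cradle_bed between -0.004 and 0.004 m and angle between form's own z axis and vertical below 0.05 rad and angle between the x axis of form and the x axis of cradle_bed, either way round below 0.17 rad and linear speed of form below 0.02 m/s and contact force between the fingers and form below 0.1 N); the robot touches nothing.
It fails at once if the form hangs askew (over 11.5 degrees) while its middle is more than 50 mm off the bench (height (world z) of form above 0.05 m and angle between form's own z axis and vertical above 0.2 rad).
It fails at once if the form is let go in the air (its underside more than 15 mm above the cradle's bed) (contact force between the fingers and form below 0.1 N and height (world z) of form above 0.055 m).
It fails at once if another thing on the bench is shifted by more than 25 mm (distance of any of polish_tin, dye_pot, hammer, brush from where it was at the start of the episode above 0.025 m).
It also fails if it takes over 58 s, if anything falls off the work surface, if the arm or the gripper's body presses on something with over 40 N, if the wrist force passes 120 N, or if a joint passes its speed limit or range.

### The arm

A 7-joint arm with a two-finger parallel gripper is mounted at the origin on the work surface. World frame = base frame: x ahead of the robot, y to its left, z up, the work surface at z = 0. Lengths are in mm, angles in rad, forces in N, time in s.
With the tool pointing down it reaches from about 400 to 875 mm from the base axis. Payload 4.4 kg.
Tool frame: the origin (TCP) lies at the very end of the fingers, on their centre line; the grasp point (between the pads) lies 19 mm behind it; z points along the fingers, y is the line along which they close (so a half turn about z gives the same grasp; the last joint's range is limited). The gripper opens to 85 mm and grips with 20 to 120 N. Pads are 22 mm wide; open, the fingers measure 114 mm over their backs; the gripper's body (76 mm by 85 mm) begins 54 mm behind the grasp point. The pads swing forward as they close: fully open they stand 13 mm farther back than shut.
Start: joints at [1.07, 0.628, 0.038, 1.517, -0.027, 0.996, -0.02], TCP at [273.827, -589.522, 231.313] pointing down, gripper open.
Joint ranges: [-3.06, 3.06], [-0.37, 2.12], [-1.25, 1.32], [0.18, 2.47], [-1.1, 4.24], [0.23, 1.98], [-2.94, 2.94]. Speed limits (rad/s): [2.57, 2.57, 3.14, 3.14, 3.14, 3.14, 3.14].

### API

Orientations are given as [roll, pitch, yaw] about the fixed x, y, z axes, in that order (R = Rz(yaw) Ry(pitch) Rx(roll)).
In Python, from cell import sensors, get_image, camera_params, order gives the robot as it stands.
- The arm moves only by the shell command python3 -m inch 'ROWS' [OPENING]. ROWS is JSON, a list that holds one entry, the list of rows, each a list of 4 numbers: the shift along the tool's x, y, z in cm, then the turn about the tool's z in degrees. A call has 1 to 8 rows; each row is the pose to reach, as a shift and turn from the pose commanded when the call began, along the tool's axes at that moment; what a row does not reach only later rows make up. A row lasts 1/12 s, in which the tool goes at most 41.7 mm and 7.16 degrees, less where a joint would pass 70% of its speed; a pose out of reach is approached as far as the arm can. A call with a gripper value outside its range is refused whole. OPENING is the finger opening in cm, from 0 to 8.54, set as the call begins (- or left out, the last holds). The fingers move at their own pace and stop on an object; the grip force is fixed at half the most. Time passes only in rows, so rows that repeat a pose let the fingers close. It gives the time, the measured TCP pose, the force, the opening and the grip force at its end, in the units of the state.
- sensors.read_state(): the state, without advancing time (a new reading comes with each control period).
- get_image(name): name is "scene" or "top" or "wrist"; returns the picture (400x640x3 uint8, blue, green, red); there is no depth.
- camera_params(name): a dict with "mtx" (3x3 intrinsics, pixels), "D" ([k1, k2, p1, p2, k3] as OpenCV has them; the pictures are not rectified), "rvec" (rotation vector, rad) and "tvec" (3), from world to camera coordinates, as OpenCV has them. Camera axes: x right, y down, z forward; pixel columns grow to the right and rows downward; lengths in mm; the calibration is good to about 2 mm. A picture is of the moment at which its call begins: read the wrist's pose just before it. camera_params takes no time and is no camera call; for the wrist camera it gives the pose at the moment of the call.
- order.finish_job(): hands the job in; it is judged then, once.
The state is a dict: "clock": time; "qpos": joint angles; "qd": joint speeds; "tau": joint torques, N m; "eef_pos": TCP position; "tool_rot": TCP orientation; "force": force on the tool from outside, world axes, zero at the start; "torque": the same for the moment, N m; "width": finger opening in mm; "gripper_force": force on a finger pad.
Only numpy, scipy, OpenCV 4.12 (cv2) and the standard library are available. Lean on these libraries where they do the work, as an engineer would, in place of code of your own. Each camera call takes 0.05 s, during which the arm holds its last target. There are 200 camera calls.

## Working session

There is one attempt and no reset: what is moved stays moved. The work goes in short steps, Python scripts to look and compute and a shell command to move; the robot and the scene stay as the last step left them, time stands still between calls to the robot, and variables do not carry over. Pictures are saved under pics/ and viewed, at most 12 in all, crops included, and the job is handed in when it is done.

```bash
mkdir -p pics; cat > h.py <<'E'
import numpy as np, cv2
from cell import sensors, get_image, camera_params, order
def ray(name,uv,z,p=None):
    p=p or camera_params(name)
    R,_=cv2.Rodrigues(np.array(p["rvec"],float)); t=np.array(p["tvec"],float).ravel()
    n=cv2.undistortPoints(np.array(uv,float).reshape(-1,1,2),np.array(p["mtx"]),np.array(p["D"])).reshape(-1,2)
    d=np.c_[n,np.ones(len(n))]@R; c=-R.T@t
    return c+d*((z-c[2])/d[:,2])[:,None]
E
python3 - <<'E'
from h import *
a=get_image("top");b=get_image("scene")
cv2.imwrite("pics/top.png",a);cv2.imwrite("pics/scene.png",b)
s=sensors.read_state();print(s)
E
```

```text
{'clock': 0.1, 'qpos': array([ 1.07020626,  0.62923743,  0.03845664,  1.51825935, -0.02702722,
        0.99630348, -0.0200023 ]), 'qd': array([-0.00119154, -0.00122351,  0.00053437, -0.00138249, -0.0010519 ,
       -0.00057337, -0.00097295]), 'tau': array([ 2.50634272e-03, -5.64532256e+01,  1.23013202e+00, -1.93975317e+01,
        1.12565851e-02,  5.43872491e-03,  4.32602008e-05]), 'eef_pos': array([ 273.58811828, -589.00612726,  230.49452772]), 'tool_rot': array([-3.13990301e+00,  1.46125986e-07,  4.34763538e-01]), 'force': array([ 0.42490036, -0.0754871 ,  0.74023301]), 'torque': array([ 0.02998108, -0.01558889, -0.00302152]), 'gripper_force': 0.0, 'width': 85.30914525835817}
```

View pics/top.png

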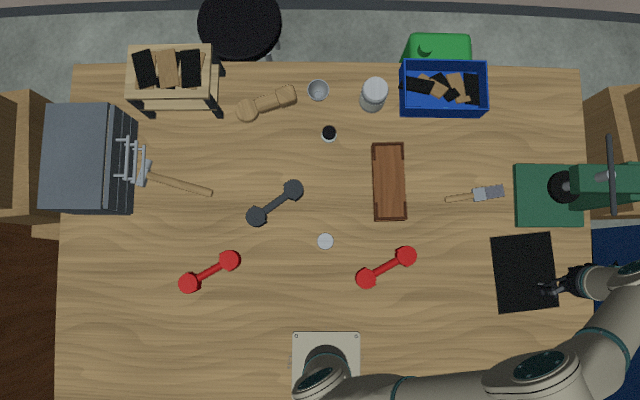

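View pics/scene.png

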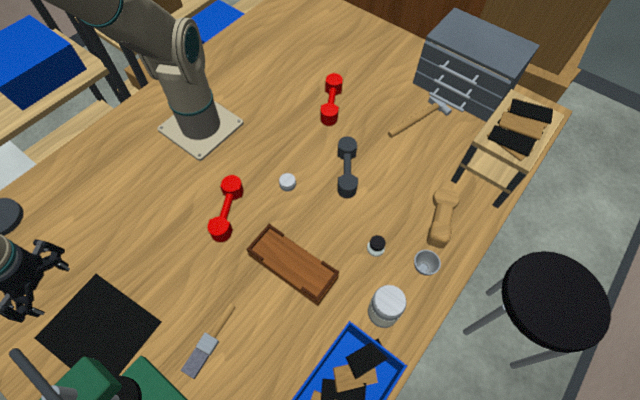

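Candidates shaped like the form in top: dark grey at (275,203), red ones at (209,271) and (386,267), and a tan wooden one at (267,103). Only the dark one fits "dark iron". The cradle is at (389,181), the tin at (325,241) and the pot at (329,133). Next I'll measure and take one enlarged crop.

```bash
python3 - <<'E'
from h import *
a=cv2.imread("pics/top.png")
hsv=cv2.cvtColor(a,cv2.COLOR_BGR2HSV)
c=a[110:260,230:430];cv2.imwrite("pics/crop.png",cv2.resize(c,None,fx=4,fy=4,interpolation=cv2.INTER_CUBIC))
def big(m,x0,y0,x1,y1):
    k=np.zeros_like(m);k[y0:y1,x0:x1]=m[y0:y1,x0:x1]
    return max(cv2.findContours(k,cv2.RETR_EXTERNAL,cv2.CHAIN_APPROX_NONE)[0],key=cv2.contourArea)
m=((hsv[...,1]<80)&(hsv[...,2]<110)).astype(np.uint8)
f=big(m,235,165,315,240)
P=ray("top",f.reshape(-1,2),40)[:,:2].astype(np.float32)
r=cv2.minAreaRect(P);print("form",r,cv2.boxPoints(r).round())
m2=((hsv[...,2]<145)&(hsv[...,1]>90)).astype(np.uint8)
g=big(m2,360,130,420,235)
r=cv2.minAreaRect(ray("top",g.reshape(-1,2),48)[:,:2].astype(np.float32));print("cradle",r,cv2.boxPoints(r).round())
print("tin,pot",ray("top",[(325,241)],30),ray("top",[(329,133)],50))
p=camera_params("top");R,_=cv2.Rodrigues(np.array(p["rvec"],float));print("cam",-R.T@np.array(p["tvec"]).ravel())
E
```

```text
form ((486.6356201171875, 158.1519775390625), (65.23014831542969, 200.21783447265625), 36.33737564086914) [[401. 219.]
 [520.  58.]
 [572.  97.]
 [454. 258.]]
cradle ((554.64990234375, -191.58621215820312), (247.6808624267578, 169.0690460205078), 0.7262549996376038) [[ 430. -109.]
 [ 432. -278.]
 [ 680. -275.]
 [ 677. -105.]]
tin,pot [[373.74646261   5.23005203  30.        ]] [[701.01129329  -4.81958078  50.        ]]
cam [ 342.79399609   21.14956947 1381.68364107]
```

View pics/crop.png

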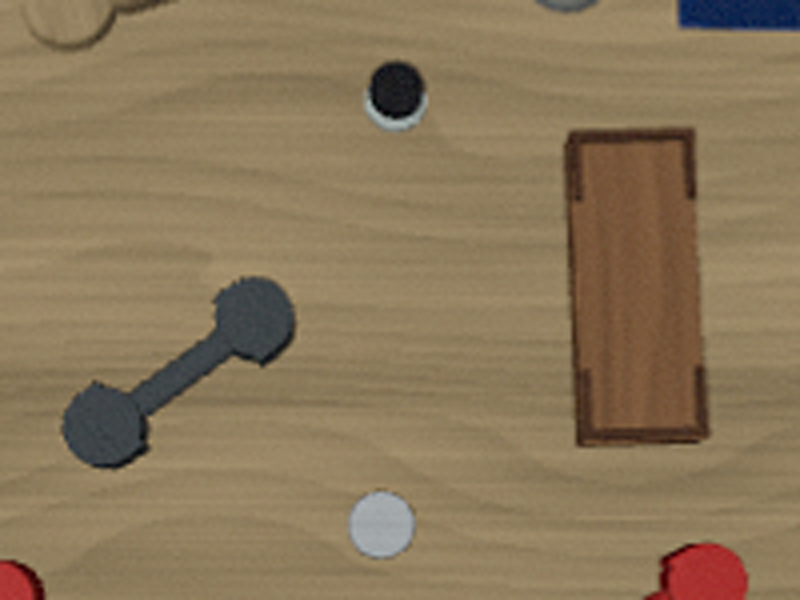

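The crop confirms it: the dark grey form has its blocks at crop (255,320) and (105,425). The cradle's corners are at crop (570,131), (694,129), (708,436) and (578,444). I'll measure the cradle from those corners.

```bash
python3 - <<'E'
from h import *
q=np.array([(570,131),(694,129),(708,436),(578,444)])/4+[230,110]-.4
c=ray("top",q,52);print(c.round(),c.mean(0))
print([np.linalg.norm(c[i]-c[i-1]).round() for i in range(4)])
d=(c[0]+c[1]-c[2]-c[3])[:2];print("cr yaw",np.degrees(np.arctan2(d[1],d[0])))
b=np.array([(255,320),(105,425)])/4+[230,110]-.4
c=ray("top",b,52);print(c,c.mean(0),np.degrees(np.arctan2(*(c[0]-c[1])[[1,0]])))
s=sensors.read_state();print(np.degrees(s["tool_rot"]))
x=s["tool_rot"][2];R=np.array([[np.cos(x),np.sin(x)],[np.sin(x),-np.cos(x)]])
print("shift to form, tool cm",R.T@(np.array([486,158])-s["eef_pos"][:2])/10)
E
```

```text
[[ 673. -136.   52.]
 [ 675. -231.   52.]
 [ 441. -238.   52.]
 [ 435. -140.   52.]] [ 555.94820839 -186.18968502   52.        ]
[np.float64(238.0), np.float64(95.0), np.float64(234.0), np.float64(98.0)]
cr yaw 1.4058703931630192
[[525.95001211 101.08581425  52.        ]
 [446.3680102  211.75525093  52.        ]] [486.15901115 156.42053259  52.        ] -54.28022121275836
[-1.79903190e+02  8.37240229e-06  2.49101158e+01]
shift to form, tool cm [ 50.72870878 -58.80448726]
```

```bash
python3 -m inch '[[[4,-2.7,0,-7],[8,-5.4,0,-14],[12,-8,0,-21],[16,-10.7,0,-28],[20,-13.4,0,-35],[24,-16,0,-42],[28,-18.7,0,-49],[32,-21.4,0,-56]]]' 8.54
python3 - <<'E'
from h import *
s=sensors.read_state();x=s["tool_rot"][2];R=np.array([[np.cos(x),np.sin(x)],[np.sin(x),-np.cos(x)]])
print(s["eef_pos"],np.degrees(s["tool_rot"]),s["qpos"],"shift",R.T@(np.array([486,157])-s["eef_pos"][:2])/10)
E
```

```text
clock: 0.77
eef_pos: [447.6, -302.9, 231.2]
tool_rot: [-3.141, -0.0, 1.418]
force: [1.0, -0.2, 0.2]
width: 85.2
gripper_force: 0.0
[ 447.62512866 -302.9280601   231.23077628] [-1.79983635e+02 -7.77091894e-04  8.12446668e+01] [ 0.71221441  0.47989036 -0.2477375   1.81941021  0.14995844  0.86073592
  0.24048782] shift [46.04099234 -3.20804242]
```

```bash
python3 -m inch '[[[4,-0.4,0,-6],[8,-0.8,0,-12],[12,-1.2,0,-18],[16,-1.6,0,-24],[20,-2,0,-30],[24,-2.4,0,-36],[28,-2.8,0,-42],[32,-3.2,0,-45]]]' >/dev/null
python3 -m inch '[[[3,-2.9,0,0],[6,-5.8,0,0],[9,-8.7,0,0],[10,-9.9,0,0],[10,-9.9,0,0],[10,-9.9,0,0]]]'
python3 - <<'E'
from h import *
p=camera_params("wrist");a=get_image("wrist");cv2.imwrite("pics/w1.png",a)
np.save("w1.npy",np.r_[np.ravel(p["rvec"]),np.ravel(p["tvec"])])
s=sensors.read_state();x=s["tool_rot"][2];R=np.array([[np.cos(x),np.sin(x)],[np.sin(x),-np.cos(x)]])
print(s["eef_pos"],np.degrees(s["tool_rot"]),s["qpos"],"shift",R.T@(np.array([486,157])-s["eef_pos"][:2])/10)
E
```

```text
clock: 1.93
eef_pos: [327.2, 39.1, 231.6]
tool_rot: [3.141, 0.001, 2.198]
force: [0.9, 0.3, 1.4]
width: 85.4
gripper_force: 0.0
[328.46029431  39.19677363 231.64537222] [1.79900298e+02 5.41846955e-02 1.25894790e+02] [ 0.27774805  0.20718719 -0.56996193  2.30637143  0.18111283  0.66608669
  0.2012704 ] shift [ 0.3066476  19.66899991]
```

View pics/w1.png

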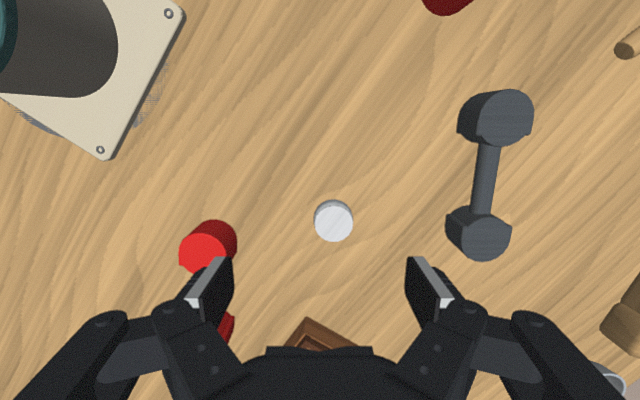

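The wrist view shows the dark form, with blocks at (498,118) and (480,233), to the right of the tool. I moved to the wrong side, so I'll correct by +19.7 cm in tool y.

```bash
python3 -m inch '[[[0.1,4,0,0],[0.2,8,0,0],[0.3,12,0,0],[0.3,16,0,0],[0.3,19.2,0,0],[0.3,19.7,0,0],[0.3,19.7,0,0],[0.3,19.7,0,0]]]'
python3 - <<'E'
from h import *
p=camera_params("wrist");a=get_image("wrist");s=sensors.read_state()
cv2.imwrite("pics/w2.png",a)
hsv=cv2.cvtColor(a,cv2.COLOR_BGR2HSV)
m=((hsv[...,1]<90)&(hsv[...,2]<120)&(hsv[...,2]>45)).astype(np.uint8);m=cv2.morphologyEx(m,cv2.MORPH_OPEN,np.ones((3,3)))
for c in cv2.findContours(m,cv2.RETR_EXTERNAL,cv2.CHAIN_APPROX_NONE)[0]:
    if cv2.contourArea(c)>1500: print(cv2.contourArea(c),cv2.boundingRect(c))
tcp=s["eef_pos"];x=s["tool_rot"][2]
print(tcp,np.degrees(s["tool_rot"]))
E
```

```text
clock: 2.65
eef_pos: [484.9, 156.5, 230.5]
tool_rot: [-3.14, -0.001, 2.197]
force: [-0.4, 0.6, -0.5]
width: 85.1
gripper_force: 0.0
2447.5 (446, 335, 96, 65)
2511.0 (97, 335, 97, 65)
5820.0 (294, 92, 55, 172)
[484.36859752 155.93497335 230.67408336] [-1.79872698e+02 -8.32394124e-03  1.25853854e+02]
```

View pics/w2.png

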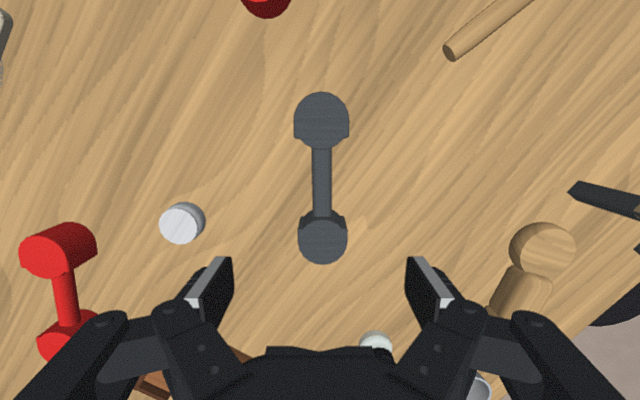

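The form is centred, with outer top edges at (321,92) and (322,264) and the bar axis at column 321. The tin at (182,223) is clear of the fingers.

```bash
cat > sh.py <<'E'
from h import *
def tool(): 
    s=sensors.read_state();x=s["tool_rot"][2];return s,np.array([[np.cos(x),np.sin(x)],[np.sin(x),-np.cos(x)]])
E
python3 - <<'E'
from sh import *
w=ray("wrist",[(321,92),(322,264)],52);m=w.mean(0);print(w,m,np.linalg.norm(w[0]-w[1]),np.degrees(np.arctan2(*(w[0]-w[1])[[1,0]])))
b=ray("wrist",[(321.5,160),(321.5,200)],40);print(b)
s,R=tool();print(R.T@(m[:2]-s["eef_pos"][:2]),s["eef_pos"],np.degrees(s["tool_rot"][2]))
E
```

```text
[[427.91361271 235.26262652  52.        ]
 [544.78461839  76.32494806  52.        ]] [486.34911555 155.79378729  52.        ] 197.28156934781057 126.32801122002311
[[470.53081373 177.6085025   40.        ]
 [498.40677516 139.24103601  40.        ]]
[-1.27446178  1.52254141] [484.36859752 155.93497335 230.67408336] 125.85385439894681
```

```bash
python3 -m inch '[[[-0.1,0.15,4,0],[-0.1,0.15,8,0],[-0.1,0.15,12,0],[-0.1,0.15,16,0],[-0.1,0.15,19,0],[-0.1,0.15,21,0],[-0.1,0.15,22.1,0],[-0.1,0.15,22.1,0]]]'
python3 -m inch '[[[0,0,0,0],[0,0,0,0],[0,0,0,0],[0,0,0,0],[0,0,0,0],[0,0,0,0],[0,0,0,0],[0,0,0,0]]]' 0
python3 -c "
from sh import *
s,R=tool();print(s['torque'],s['force'],s['eef_pos'])"
```

```text
clock: 3.37
eef_pos: [485.1, 155.7, 8.8]
tool_rot: [-3.137, -0.0, 2.197]
force: [0.5, 0.4, -0.3]
width: 85.4
gripper_force: 0.0
clock: 4.03
eef_pos: [487.7, 157.4, 11.5]
tool_rot: [3.14, 0.001, 2.198]
force: [-0.3, -0.7, 8.0]
width: 22.0
gripper_force: 58.3
[-0.03370387  0.07643471  0.09637967] [-0.30880609 -0.66673696  8.02923135] [487.71639664 157.40624028  11.50796212]
```

```bash
python3 -m inch '[[[0,0,-0.4,0],[0,0,-0.8,0],[0,0,-1.2,0],[0,0,-1.6,0],[0,0,-2,0],[0,0,-2.4,0],[0,0,-2.7,0],[0,0,-2.7,0]]]'
python3 -m inch '[[[0,0,0,0],[0,0,0,0],[0,0,0,0],[0,0,0,0],[0,0,0,0],[0,0,0,0]]]'
python3 - <<'E'
from sh import *
for i in range(3):
    cv2.imwrite("pics/w3.png",get_image("wrist"));s,R=tool();t=s['torque']
    print(t,"tool-frame torque",R.T@t[:2],t[2],s['force'],s['eef_pos'],s['tool_rot'])
cv2.imwrite("pics/s3.png",get_image("scene"))
E
```

```text
clock: 4.7
eef_pos: [487.2, 157.3, 38.0]
tool_rot: [3.141, 0.0, 2.197]
force: [-0.4, 0.2, -8.0]
width: 22.2
gripper_force: 59.0
clock: 5.2
eef_pos: [486.8, 157.2, 37.2]
tool_rot: [-3.141, -0.0, 2.198]
force: [0.1, -1.0, -7.8]
width: 21.9
gripper_force: 59.0
[ 0.18929251  0.17841668 -0.00261129] tool-frame torque [0.0334647  0.25796178] -0.002611288880431546 [ 0.21936423  0.16769544 -6.86422585] [486.84081163 157.22040081  37.23517679] [-3.14147995e+00 -4.63999019e-05  2.19761896e+00]
[ 0.18013263  0.1791131  -0.04821892] tool-frame torque [0.0394165  0.25094941] -0.048218921422521335 [ 0.39460673 -0.26724658 -7.79957631] [486.8456364  157.17998116  37.2432262 ] [-3.14147661e+00 -2.59906450e-05  2.19755990e+00]
[ 0.24529789  0.18888955 -0.00663912] tool-frame torque [0.00909781 0.30946332] -0.006639118734657829 [ 0.62553715 -0.39469546 -8.2066531 ] [486.84869028 157.20090797  37.27943128] [-3.14151334e+00  1.59414180e-05  2.19761086e+00]
```

View pics/w3.png

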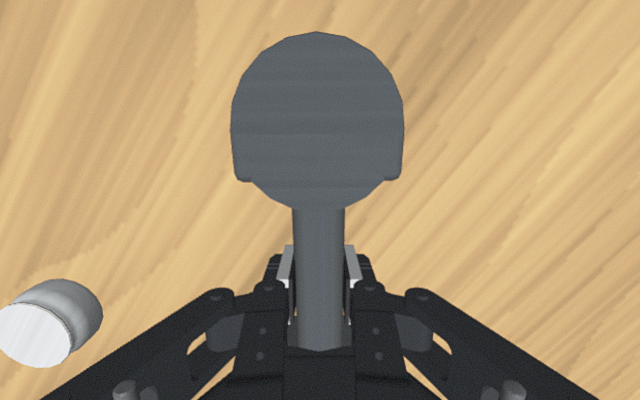

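The +x block fills the view at (317,120), and the bar lies between the fingers. If the form droops towards -x, this block should ride high, so I'll check that against the torque sign.

```bash
python3 - <<'E'
from sh import *
s,R=tool()
for z in (65,75,80,85,90,95,100):
    w=ray("wrist",[(231,120),(404,120),(317,32)],z); print(z,np.linalg.norm(w[0]-w[1]).round(1),(R.T@(w[2,:2]-[486.3,155.8])).round(1))
E
python3 -c "
import cv2;a=cv2.imread('pics/s3.png');cv2.imwrite('pics/s3c.png',cv2.resize(a[110:230,270:430],None,fx=5,fy=5,interpolation=cv2.INTER_CUBIC))"
```

```text
65 65.8 [102.7  -0.4]
75 60.1 [100.2  -0.4]
80 57.3 [99.  -0.4]
85 54.4 [97.8 -0.3]
90 51.6 [96.6 -0.3]
95 48.7 [95.3 -0.3]
100 45.9 [94.1 -0.2]
```

View pics/s3c.png

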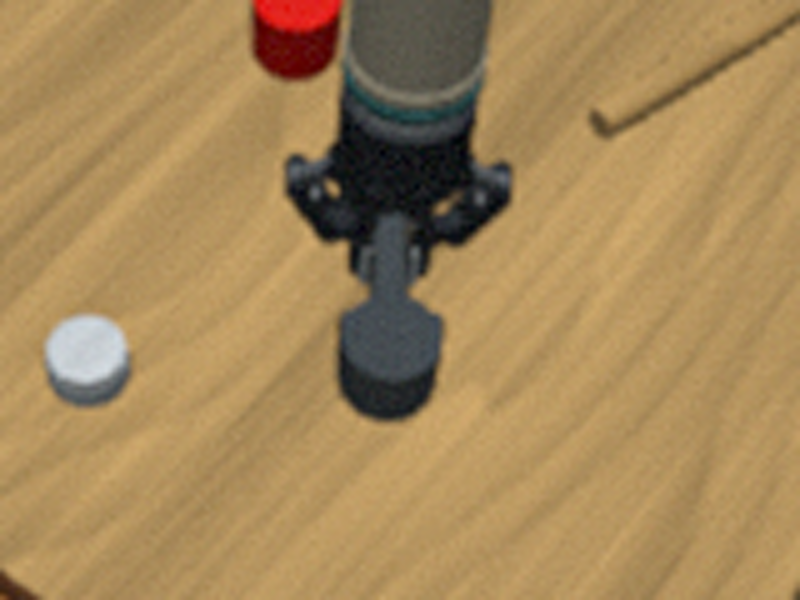

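Tilt is too small to read from the images. The torque works out to about 0.27 Nm at 7.8 N, so the balance point is about 35 mm towards tool -x. That is within the given 28–42 mm. I'll put it down and re-grip at -3.4 cm.

```bash
python3 -m inch '[[[0,0,0.5,0],[0,0,1,0],[0,0,1.5,0],[0,0,2,0],[0,0,2.3,0],[0,0,2.5,0],[0,0,2.65,0],[0,0,2.65,0]]]'
python3 -m inch '[[[0,0,0,0],[0,0,0,0],[0,0,0,0],[0,0,0,0],[0,0,0,0],[0,0,0,0],[0,0,0,0],[0,0,0,0]]]' 8.54
python3 -c "
from sh import *
s,R=tool();print(R.T@(np.array([486.3,155.8])-s['eef_pos'][:2]),s['torque'])"
```

```text
clock: 6.07
eef_pos: [486.4, 157.3, 11.6]
tool_rot: [-3.141, 0.0, 2.198]
force: [-3.2, -0.0, 2.0]
width: 22.2
gripper_force: 60.1
clock: 6.73
eef_pos: [486.9, 157.2, 10.8]
tool_rot: [3.142, 0.0, 2.198]
force: [0.2, -0.5, 0.1]
width: 85.2
gripper_force: 0.0
[-0.74637122 -1.32664129] [0.01810028 0.03331465 0.02313747]
```

```bash
python3 -m inch '[[[-1,-0.1,0,0],[-2,-0.1,0,0],[-3,-0.1,0,0],[-3.3,-0.1,0,0],[-3.3,-0.1,0,0],[-3.3,-0.1,0,0]]]'
python3 -m inch '[[[0,0,0,0],[0,0,0,0],[0,0,0,0],[0,0,0,0],[0,0,0,0],[0,0,0,0],[0,0,0,0],[0,0,0,0]]]' 0
python3 -m inch '[[[0,0,-0.4,0],[0,0,-0.8,0],[0,0,-1.2,0],[0,0,-1.6,0],[0,0,-2,0],[0,0,-2.4,0],[0,0,-2.7,0],[0,0,-2.7,0]]]'
python3 -m inch '[[[0,0,0,0],[0,0,0,0],[0,0,0,0],[0,0,0,0]]]'
python3 - <<'E'
from sh import *
for i in range(6):
    a=get_image("wrist");s,R=tool();t=s['torque']
    print("tool-frame torque",R.T@t[:2],t[2],s['force'],s['eef_pos'],s['tool_rot'])
cv2.imwrite("pics/w4.png",a)
E
```

```text
clock: 7.23
eef_pos: [505.6, 129.4, 10.8]
tool_rot: [3.141, -0.0, 2.196]
force: [0.0, 0.6, -0.5]
width: 85.4
gripper_force: 0.0
clock: 7.9
eef_pos: [505.4, 131.2, 11.2]
tool_rot: [3.14, -0.001, 2.199]
force: [-1.8, 3.2, 6.0]
width: 22.3
gripper_force: 59.4
clock: 8.57
eef_pos: [505.8, 129.9, 38.5]
tool_rot: [3.141, 0.0, 2.197]
force: [-0.4, -0.4, -7.7]
width: 22.5
gripper_force: 59.4
clock: 8.9
eef_pos: [505.3, 129.9, 37.6]
tool_rot: [-3.141, -0.0, 2.198]
force: [-0.4, 0.0, -7.4]
width: 22.2
gripper_force: 59.4
tool-frame torque [0.01393546 0.05852939] 0.024055174896403856 [ 0.08115555  0.42781433 -8.22594053] [505.29187927 129.85405583  37.65544742] [-3.14126155e+00 -9.20883496e-05  2.19761647e+00]
tool-frame torque [-0.01374452 -0.01220932] 0.046956142814491626 [-0.26049118  0.03286005 -8.72035244] [505.33096181 129.88348647  37.67555692] [-3.14135200e+00 -8.65178110e-05  2.19761282e+00]
tool-frame torque [ 0.05657245 -0.03896944] 0.01245768810739233 [ 0.65947156 -0.41069706 -8.16856457] [505.34609055 129.88055985  37.69083171] [-3.14138367e+00 -7.69131873e-05  2.19757226e+00]
tool-frame torque [0.00674015 0.00828192] 0.012100710219856831 [ 0.10637487 -0.08151828 -7.6432373 ] [505.36424791 129.89586831  37.72101632] [-3.14142652e+00 -5.29670727e-05  2.19760099e+00]
tool-frame torque [-0.00563853 -0.05991221] -0.013669111110394424 [ 0.25249999  0.09472297 -8.13407604] [505.37714679 129.89734355  37.75014041] [-3.14147605e+00 -3.52751417e-05  2.19763615e+00]
tool-frame torque [0.02692293 0.02443649] -0.07415657486650445 [ 0.19287332  0.21972921 -8.74334647] [505.42634046 129.90019353  37.77651176] [-3.14152860e+00 -2.08013842e-06  2.19759361e+00]
```

View pics/w4.png

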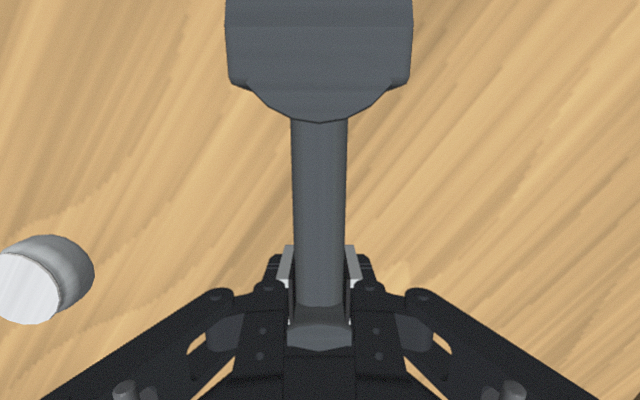

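Torque is near zero, so it is balanced at about 32 mm, and the view shows the bar seated. Next I'll lift and check it is level.

```bash
python3 -m inch '[[[0,0,-0.5,0],[0,0,-1.5,0],[0,0,-3,0],[0,0,-4.5,0],[0,0,-6,0],[0,0,-7.2,0],[0,0,-7.8,0],[0,0,-8,0]]]'
python3 -m inch '[[[0,0,0,0],[0,0,0,0],[0,0,0,0],[0,0,0,0],[0,0,0,0],[0,0,0,0]]]'
python3 -m inch '[[[-0.8,-0.3,0,-2],[-2.4,-0.9,0,-5],[-4.6,-1.8,0,-9],[-7,-2.7,0,-13],[-9.4,-3.6,0,-17],[-11.8,-4.6,0,-21.5],[-14.2,-5.5,0,-26],[-16.6,-6.4,0,-30.5]]]'
python3 - <<'E'
from sh import *
s,R=tool();print(s['eef_pos'],np.degrees(s['tool_rot']),s['qpos'],R.T@(np.array([588,-186])-s['eef_pos'][:2]))
E
```

```text
clock: 9.87
eef_pos: [506.2, 130.0, 119.5]
tool_rot: [3.139, 0.001, 2.197]
force: [-0.4, 0.0, -8.8]
width: 22.6
gripper_force: 61.7
clock: 10.37
eef_pos: [505.2, 129.9, 117.4]
tool_rot: [-3.141, -0.0, 2.198]
force: [-0.8, 0.3, -8.1]
width: 22.4
gripper_force: 61.7
clock: 11.03
eef_pos: [550.9, -43.7, 117.5]
tool_rot: [-3.141, -0.0, 2.733]
force: [0.1, -0.1, -9.0]
width: 21.9
gripper_force: 61.6
[550.9422435  -43.65374248 117.5327426 ] [-1.79974556e+02 -2.44644444e-02  1.56612786e+02] [ 0.42393681  0.71903576 -0.62219986  1.88434751  0.60865099  0.73653109
  0.61484037] [ -90.51657283 -115.94172842]
```

```bash
python3 -m inch '[[[-1.6,-2,0,-4.5],[-3.2,-4.1,0,-9],[-4.8,-6.2,0,-13.5],[-6.4,-8.2,0,-18],[-7.8,-10,0,-22],[-8.7,-11.1,0,-24],[-9,-11.6,0,-24.8],[-9,-11.6,0,-24.8]]]'
python3 -m inch '[[[0,0,0,0],[0,0,0,0],[0,0,0,0],[0,0,0,0]]]'>/dev/null
python3 - <<'E'
from sh import *
a=get_image("wrist");cv2.imwrite("pics/w5.png",a)
cv2.imwrite("pics/t5.png",get_image("top"))
s,R=tool();print(s['eef_pos'],np.degrees(s['tool_rot']),s['force'],R.T@s['torque'][:2],R.T@(np.array([588,-186])-s['eef_pos'][:2]))
E
```

```text
clock: 11.7
eef_pos: [586.4, -186.8, 116.9]
tool_rot: [-3.141, -0.001, -3.124]
force: [-0.3, 0.5, -8.8]
width: 22.5
gripper_force: 61.7
[ 587.10079017 -183.57480184  118.01460931] [-1.79997311e+02  7.10145684e-03 -1.78718738e+02] [ 0.11767054  0.27716885 -8.30426488] [-0.00569035 -0.06304759] [-0.84475668 -2.44469847]
```

View pics/w5.png

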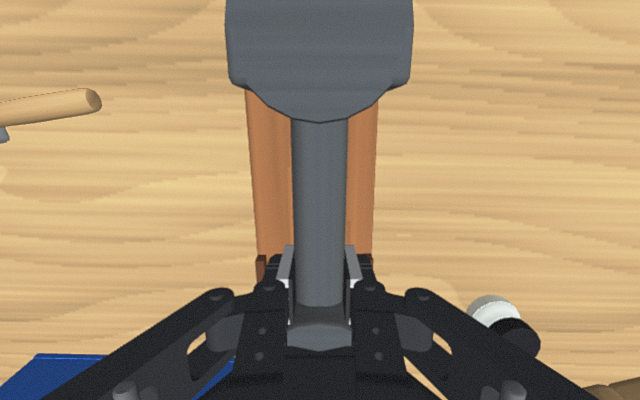

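Wrist view: the form is parallel over the cradle, and the bed edges are visible at about (247,100)–(258,250) on the left and (378,100)–(372,250) on the right. I'll check the lateral offset and yaw from these at z=40.

```bash
python3 - <<'E'
from sh import *
a=cv2.imread("pics/w5.png");hsv=cv2.cvtColor(a,cv2.COLOR_BGR2HSV).astype(int);s,R=tool()
for r in (130,150,170,190,210,230):
    m=(hsv[r,:,0]<14)&(hsv[r,:,1]>110);x=np.where(m)[0];x=x[(x>225)&(x<400)]
    w=ray("wrist",[(x.min(),r),(x.max(),r)],40)
    print(r,x.min(),x.max(),[(R.T@(p[:2]-s['eef_pos'][:2])).round(1) for p in w],w.mean(0).round(1))
b=ray("wrist",[(319.5,150),(319.5,240)],118);print([(R.T@(p[:2]-s['eef_pos'][:2])).round(1) for p in b])
# top view: ends of the cradle seen past the form
t=cv2.imread("pics/t5.png");cv2.imwrite("pics/t5c.png",cv2.resize(t[115:245,330:450],None,fx=4.6,fy=4.6,interpolation=cv2.INTER_CUBIC))
E
```

```text
130 248 375 [array([ 65. , -53.2]), array([65., 40.])] [ 522.3 -191.6   40. ]
150 250 375 [array([ 50.5, -52.7]), array([50.4, 40.9])] [ 536.8 -190.6   40. ]
170 251 374 [array([ 35.4, -53. ]), array([35.3, 40.9])] [ 551.9 -190.4   40. ]
190 253 373 [array([ 19.6, -52.5]), array([19.6, 41. ])] [ 567.6 -189.7   40. ]
210 254 372 [array([  3.3, -52.8]), array([ 3.2, 41.1])] [ 584.  -189.5   40. ]
230 257 371 [array([-13.8, -51.4]), array([-13.8,  41.2])] [ 601.  -188.4   40. ]
[array([59. , -0.9]), array([11.7, -0.9])]
```

```bash
python3 -m inch '[[[0,-0.3,0,-0.5],[0,-0.5,0,-0.9],[0,-0.5,1,-0.9],[0,-0.5,2,-0.9],[0,-0.5,3,-0.9],[0,-0.5,3.5,-0.9],[0,-0.5,3.5,-0.9],[0,-0.5,3.5,-0.9]]]'
python3 -m inch '[[[0,0,0,0],[0,0,0,0],[0,0,0,0],[0,0,0,0]]]'
python3 - <<'E'
from sh import *
a=get_image("wrist");t=get_image("top")
hsv=cv2.cvtColor(a,cv2.COLOR_BGR2HSV).astype(int);s,R=tool();print(s['eef_pos'],np.degrees(s['tool_rot']))
for r in (130,170,210,230):
    m=(hsv[r,:,0]<14)&(hsv[r,:,1]>110);x=np.where(m)[0];x=x[(x>205)&(x<420)]
    w=ray("wrist",[(x.min(),r),(x.max(),r)],40)
    print(r,x.min(),x.max(),[(R.T@(p[:2]-s['eef_pos'][:2])).round(1) for p in w],w.mean(0).round(1))
cv2.imwrite("pics/b6.png",np.hstack([cv2.resize(a,(480,300)),cv2.resize(t[125:225,350:450],(300,300),interpolation=cv2.INTER_CUBIC)]))
E
```

```text
clock: 12.8
eef_pos: [586.8, -189.1, 82.1]
tool_rot: [3.141, -0.001, -3.104]
force: [0.2, 0.1, -8.3]
width: 22.1
gripper_force: 61.8
clock: 13.13
eef_pos: [587.4, -189.5, 83.3]
tool_rot: [-3.141, 0.001, -3.105]
force: [-0.0, 0.2, -8.7]
width: 21.9
gripper_force: 61.8
[ 587.24260798 -189.50574223   83.08957493] [-1.79988273e+02  2.27334175e-02 -1.77892675e+02]
130 247 398 [array([ 66.5, -45.6]), array([66.5, 47.8])] [ 520.7 -190.9   40. ]
170 250 395 [array([ 41.6, -45.5]), array([41.5, 47.8])] [ 545.7 -189.9   40. ]
210 252 392 [array([ 14.5, -46. ]), array([14.5, 47.8])] [ 572.7 -189.1   40. ]
230 254 390 [array([  0.1, -45.6]), array([ 0.1, 47.5])] [ 587.1 -188.5   40. ]
```

View pics/b6.png

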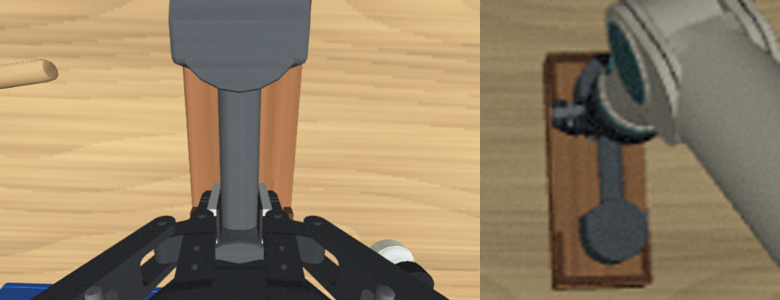

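The form is parallel and about 2 mm off laterally. Its near end is at combined (613,264), inside the near stop in the top view. I'll check the lengthwise position.

```bash
python3 - <<'E'
from sh import *
f=lambda p:(350+(p[0]-480)/3-.4,125+p[1]/3-.4)
print(ray("top",[f((613,264))],124), ray("top",[f((600,288)),f((578,55))],52))
E
```

```text
[[ 452.63301155 -187.96266207  124.        ]] [[ 434.90705724 -186.7111822    52.        ]
 [ 671.17587705 -166.87855535   52.        ]]
```

```bash
python3 -m inch '[[[-0.1,0.2,0,0],[-0.1,0.2,0.8,0],[-0.1,0.2,1.6,0],[-0.1,0.2,2.3,0],[-0.1,0.2,2.8,0],[-0.1,0.2,3.1,0],[-0.1,0.2,3.1,0],[-0.1,0.2,3.1,0]]]'
python3 -m inch '[[[0,0,0.1,0],[0,0,0.15,0],[0,0,0.2,0],[0,0,0.2,0]]]'
```

```text
clock: 13.9
eef_pos: [588.2, -187.3, 51.6]
tool_rot: [3.141, 0.0, -3.105]
force: [0.6, 0.7, -9.2]
width: 22.2
gripper_force: 61.9
clock: 14.23
eef_pos: [588.4, -187.4, 51.2]
tool_rot: [-3.141, 0.001, -3.105]
force: [-4.1, 0.7, 6.2]
width: 22.4
gripper_force: 63.6
```

Seated: 6 N upward, and TCP height is the 11.3 mm hold offset above the bed. Release and retreat.

```bash
python3 -m inch '[[[0,0,0,0],[0,0,0,0],[0,0,0,0],[0,0,0,0],[0,0,0,0],[0,0,0,0],[0,0,0,0],[0,0,0,0]]]' 8.54
python3 -m inch '[[[0,0,-1,0],[0,0,-3,0],[0,0,-6,0],[0,0,-9,0],[0,0,-12,0],[0,0,-15,0],[0,0,-16,0],[0,0,-16,0]]]'
python3 -m inch '[[[0,0,0,0],[0,0,0,0],[0,0,0,0]]]' >/dev/null
python3 - <<'E'
from sh import *
a=get_image("wrist");t=get_image("top");s,R=tool();print(s['eef_pos'],s['force'])
cv2.imwrite("pics/w7.png",a)
E
```

```text
clock: 14.9
eef_pos: [588.1, -187.4, 49.8]
tool_rot: [3.142, 0.0, -3.105]
force: [0.3, 0.2, -0.5]
width: 85.5
gripper_force: 0.0
clock: 15.57
eef_pos: [590.0, -187.3, 213.6]
tool_rot: [-3.14, 0.006, -3.105]
force: [0.8, -1.0, 0.6]
width: 85.1
gripper_force: 0.0
[ 587.25408911 -187.31891984  208.34533104] [-0.04368263  0.39246762 -0.59578352]
```

View pics/w7.png

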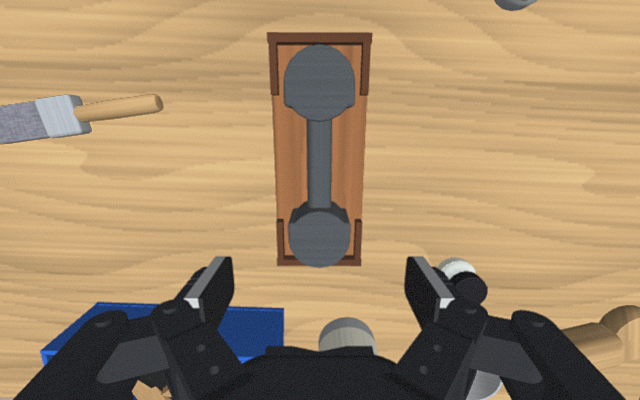

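The form lies between the stops: form ends at (319,45) and (319,267), cradle outer ends at (320,34) and (319,265). Quick numeric check.

```bash
python3 - <<'E'
from sh import *
f=ray("wrist",[(319,45),(319,267)],92);c=ray("wrist",[(320,34),(319,265)],52);i=ray("wrist",[(319.5,43)],52)
print(f,np.linalg.norm(f[0]-f[1]),f.mean(0),c,np.linalg.norm(c[0]-c[1]),c.mean(0),i)
E
```

```text
[[ 458.104727   -193.01158714   92.        ]
 [ 655.4661963  -185.68227335   92.        ]] 197.49751493315475 [ 556.78546165 -189.34693024   92.        ] [[ 440.64480391 -192.67804034   52.        ]
 [ 674.85193227 -184.89235196   52.        ]] 234.33650147071074 [ 557.74836809 -188.78519615   52.        ] [[ 448.01287533 -192.85681131   52.        ]]
```

The form is about 1 mm from the cradle's centre, so I'm handing in.

```bash
python3 -c "
from cell import order
print(order.finish_job())"
```

```text
the job is handed in; nothing more can be done
None
```

The form was trial-lifted, set down, re-gripped about 32 mm from the middle towards its heavy end, carried level and laid flat in the cradle. The last wrist view put it about 1 mm from the bed's centre, and the job is handed in at about 16 s; no verdict was returned.

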